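# Bring the white tile under the colour reader's head

### The job

Get the colour reader ready for its white calibration: first set the spot-size slider on its deck to the middle-sized circle, then take the tile slide by its upright grip and push it along its rail towards the tower until you feel it click into its notch under the head. Finish while still holding the grip there, at rest in the notch, for the reading is taken then; leave the jars, the beaker and the other things around the reader where they are.

Things in the scene. Friction and masses are not known exactly. Their poses are not given: they have to be found in the camera images.
- reader: benchtop colour reader, fixed: white base, its x -110 to +90 mm, y -230 to +300 mm, 30 mm high; on its +y end a tower 245 mm high (y from 205 mm). Origin on the bench under the base; the reader's y axis is the direction of the rail and of both slides, towards the tower; x points away from the robot at yaw 0, z up
- port (a point): centre of the round black port, 92 mm across, under the optics head that overhangs the rail, 112 mm above the bench. The head reaches from 60 mm before to 95 mm past it along the reader's y, 85 mm to -x and 45 mm to +x of it, and up to 245 mm above the bench
- spot (a joint): position of the spot-size slider along its track, m: 0 to 0.076, growing along the reader's +y; the middle-sized circle is at 0.038 (small 0.008, large 0.068). No notches; sliding friction about 2 N
- spot_grip (a point): in the middle of the black cap of the spot-size slider, 55 mm above the bench, on the low deck at the front right of the reader. The cap is 24 mm (reader's x) by 14 mm (y) by 40 mm high, its top 73 mm above the bench; the deck around it is 32 mm above the bench
- middle_mark (a point): where the cap's centre must be: on the track line, 55 mm above the bench, level with the tick of the middle one of three circles (5, 10 and 15 mm) printed on the deck beside the track
- carriage (a joint): position of the tile slide along its rail, m: 0 to 0.15, growing along the reader's +y. The click lies somewhere between 0.095 and 0.115: it differs from reader to reader, cannot be seen, and must be felt; past it the slide runs on freely to the end stop at 0.15
- slide_grip (a point): in the middle of the black upright grip block at the -y end of the tile slide, 80 mm above the bench. Block 30 mm (reader's x) by 18 mm (y) by 46 mm high, top 100 mm above the bench, on an aluminium plate 70 mm wide (x) with its top at 54 mm. The white tile, 50 mm square, lies on the plate 200 mm ahead (+y) and is under the port at the click
- plunger (a joint): drop of the hidden spring ball under the slide, m: under 0.0006 while it rubs on the flat underside, about 0.0035 at the bottom of the slide's V notch (14 mm wide). On the flat the slide drags with 1 to 3.5 N. In the first half of the notch the ball draws it forward (2 to 3 N net), beyond the middle it takes about 6 to 8 N to push on; some 7 mm past the middle it is out again
- jar_a: leave alone: capped dye jar, 52 mm across, 75 mm high, standing beyond the rail
- jar_b: leave alone: capped dye jar like jar_a, standing beyond the rail
- jar_c: leave alone: capped dye jar like jar_a, standing to the right of the reader
- beaker: leave alone: empty glass beaker, 70 mm across, 90 mm high, standing to the right of the reader
- pipette: leave alone: hand pipette about 240 mm long, lying on the bench in front of the reader (26 mm high; origin on the bench under it, x along it)
- tile_case: leave alone: open, flat black case of the tile, 85 x 85 x 28 mm, on the bench in front of the reader
- marker: leave alone: marker pen 130 mm long, 16 mm thick, lying beyond the reader

How it is judged:
On the way, in this order (a step that is already met when the one before it is completed fails the run):
1. the spot-size slider stands at the middle-sized circle (within 4 mm) (value of joint spot between 0.034 and 0.042 m), for 0.2 s.
2. the tile slide rests in its notch, held by the fingers (value of joint plunger above 0.002 m and contact force between the fingers and carriage above 2 N and velocity of joint carriage between -0.003 and 0.003 m/s), for 0.3 s.
At the end, for the whole second after the job is handed in: The spot-size slider is within 4 mm of the middle-sized circle, the tile slide is in its notch (the ball has dropped more than 2.0 mm of its 3.5 mm, which is within about 2.5 mm of the notch's middle) and at rest (under 3 mm/s), and the fingers still hold its grip with more than 2 N (all of step 1 and all of step 2); the arm keeps its last pose, push and grip.
It fails at once if a jar, the beaker, the pipette, the tile case or the marker is moved by more than 30 mm (distance of any of jar_a, jar_b, jar_c, beaker, pipette, tile_case, marker from where it was at the start of the episode above 0.03 m).
It also fails if it takes over 56 s, if anything falls off the work surface, if the arm or the gripper's body presses on something with over 40 N, if the wrist force passes 120 N, or if a joint passes its speed limit or range.

### The arm

A 7-joint arm with a two-finger parallel gripper is mounted at the origin on the work surface. World frame = base frame: x ahead of the robot, y to its left, z up, the work surface at z = 0. Lengths are in m, angles in rad, forces in N, time in s.
With the tool pointing down it reaches from about 0.4 to 0.85 m from the base axis. Payload 10.4 kg.
Tool frame: the origin (TCP) lies between the finger pads; the fingertips stand 22 mm ahead of it and the grasp point (between the pads) lies 3 mm ahead of it (r.nose_length is the distance from the TCP to the fingertips, in m); z points along the fingers, y is the line along which they close (so a half turn about z gives the same grasp; the last joint's range is limited). The gripper opens to 87 mm and grips with 3 to 60 N. Pads are 19 mm wide; open, the fingers measure 117 mm over their backs; the gripper's body (75 mm by 190 mm) begins 51 mm behind the grasp point.
Start: joints at [1.287, 0.332, -0.065, 1.46, 0.022, 1.35, -0.088], TCP at [0.161, -0.604, 0.245] pointing down, gripper open.
Joint ranges: [-2.6, 2.6], [-0.5, 2.12], [-1.47, 1.34], [0.16, 2.42], [-1.27, 4.41], [0.06, 2.06], [-2.6, 2.6]. Speed limits (rad/s): [2.22, 2.22, 2.79, 2.79, 3.14, 3.14, 3.14].

### API

Orientations are given as a unit quaternion [x, y, z, w].
In Python, from bench import readout, cams, r gives the robot as it stands. The module is installed in compiled form; this text tells all that it offers.
- The arm moves only by the tool step_arm, never from a script. Its argument "deltas" is a list that holds one entry, the list of rows, each a list of 7 numbers: the turn, a rotation vector about the tool's x, y, z in rad, then the shift along the tool's x, y, z in m, then the opening in per cent of the stroke, from 0 (shut) to 100 (fully open). A call has 1 to 20 rows; each row is the pose to reach, as a shift and turn from the pose commanded when the call began, along the tool's axes at that moment; what a row does not reach only later rows make up. A row lasts 1/8 s, in which the tool goes at most 62.5 mm and 10.7 degrees, less where a joint would pass 70% of its speed; a pose out of reach is approached as far as the arm can. A call with a gripper value outside its range is refused whole. The fingers move at their own pace and stop on an object; "squeeze" is the grip in N (left out, the last holds). Time passes only in rows, so rows that repeat a pose let the fingers close. It gives the time, the measured TCP pose, the force, the opening and the grip force at its end, in the units of the state.
- readout.read_state(): the state, without advancing time (a new reading comes with each control period).
- cams.camera(name): name is "scene" or "top" or "wrist"; returns a dict with "img" (400x640x3 uint8, red, green, blue), "fx", "fy", "cx", "cy" (pixels), "origin" and "rotation" of the camera in the world; the wrist camera has in their place "T_tool_cam" (4x4, takes a point from camera to tool coordinates, whose origin is the TCP and whose axes are the flange's). Camera axes: x right, y up, looking along -z (the intrinsics and any distortion apply to the point x, -y, -z); pixel columns grow to the right and rows downward; lengths in m; the calibration is good to about 2 mm. A picture is of the moment at which its call begins: read the wrist's pose just before it. There is no depth.
- r.close_job(): hands the job in; it is judged then, once.
The state is a dict: "time": time; "joint_positions": joint angles; "joint_vel": joint speeds; "joint_torque": joint torques, N m; "ee_pos": TCP position; "eef_rot": TCP orientation; "ft_force": force on the tool from outside, world axes, zero at the start; "torque": the same for the moment, N m; "width": finger opening in m; "grip_force": force on a finger pad.
Only numpy, scipy, OpenCV 4.12 (cv2) and the standard library are available. Lean on these libraries where they do the work, as an engineer would, in place of code of your own. Each camera call takes 0.05 s, during which the arm holds its last target. There are 200 camera calls.

## Working session

There is one attempt and no reset: what is moved stays moved. The work goes in short steps, Python scripts to look and compute and a tool call to move; the robot and the scene stay as the last step left them, time stands still between calls to the robot, and variables do not carry over. Pictures are saved under pics/ and viewed, at most 10 in all, crops included, and the job is handed in when it is done.

Besides the shell and the picture viewer there is one more tool, called after "Request:" as name(argument=value, ...), one argument or row to a line, values as JSON. step_arm: Moves the arm, as the interface text tells. Its arguments: {"type":"object","properties":{"deltas":{"type":"array"},"squeeze":{"type":"number"}},"required":["deltas"]}

```bash
mkdir -p pics; cat > h.py <<'E'
import numpy as np, cv2
from bench import readout, cams, r
from scipy.spatial.transform import Rotation as R
def cam(n):
    s=readout.read_state(); c=cams.camera(n)
    if 'T_tool_cam' in c:
        T=np.eye(4);T[:3,:3]=R.from_quat(s['eef_rot']).as_matrix();T[:3,3]=s['ee_pos'];T=T@np.array(c['T_tool_cam'])
        c['origin']=T[:3,3];c['rotation']=T[:3,:3]
    c['origin']=np.array(c['origin']);c['rotation']=np.array(c['rotation']).reshape(3,3)
    return c
def ray(c,u,v,z):
    d=c['rotation']@np.array([(u-c['cx'])/c['fx'],-(v-c['cy'])/c['fy'],-1.])
    return c['origin']+d*(z-c['origin'][2])/d[2]
def proj(c,p):
    q=c['rotation'].T@(np.array(p)-c['origin']); return c['cx']+c['fx']*q[0]/-q[2], c['cy']-c['fy']*q[1]/-q[2]
def save(c,n): cv2.imwrite(f'pics/{n}.png',c['img'][:,:,::-1])
E
python3 - <<'E'
from h import *
import pickle
for n in('scene','top','wrist'):
    c=cam(n);save(c,n+'0');pickle.dump(c,open(n+'.pkl','wb'));print(n,[k for k in c],c['origin'].round(3),c['rotation'].round(2).tolist(),c['fx'])
s=readout.read_state();print(s['eef_rot'],s['time'],r.nose_length)
E
```

```text
Traceback (most recent call last):
  File "h.py", line 9, in cam
    c['origin']=np.array(c['origin']);c['rotation']=np.array(c['rotation']).reshape(3,3)
                                                    ~~~~~~~~~~~~~~~~~~~~~~~~~~~~~~~^^^^^
ValueError: cannot reshape array of size 4 into shape (3,3)
```

```bash
sed -i "s/c\['rotation'\]=np.array(c\['rotation'\]).reshape(3,3)/q=np.array(c['rotation']);c['rotation']=R.from_quat(q).as_matrix() if q.size==4 else q/" h.py
python3 - <<'E'
from h import *
import pickle
for n in('scene','top','wrist'):
    c=cam(n);save(c,n+'0');pickle.dump(c,open(n+'.pkl','wb'));print(n,[(k,c[k]) for k in c if k not in('img','rotation')],c['rotation'].round(2).tolist())
s=readout.read_state();print(s['eef_rot'],s['time'],r.nose_length)
E
```

```text
scene [('fx', 423.72042640665427), ('fy', 423.72042640665427), ('cx', 316.26385762616366), ('cy', 196.80539112754565), ('origin', array([ 0.95138635, -0.54674681,  0.59825958]))] [[0.82, -0.34, 0.46], [0.58, 0.49, -0.65], [-0.01, 0.8, 0.6]]
top [('fx', 366.11615898605646), ('fy', 366.11615898605646), ('cx', 318.42105355036637), ('cy', 204.81382753091262), ('origin', array([0.40525484, 0.00967805, 0.86843845]))] [[0.13, 0.97, -0.2], [-0.99, 0.13, -0.03], [0.0, 0.2, 0.98]]
wrist [('fx', 351.43295138050445), ('fy', 351.43295138050445), ('cx', 320.4282851421385), ('cy', 199.42915779710722), ('T_tool_cam', array([[-3.94813760e-05,  9.65349329e-01,  2.60961055e-01,
         7.08522978e-02],
       [ 9.99999999e-01,  4.39075425e-05, -1.11309355e-05,
        -1.11924861e-03],
       [-2.22033997e-05,  2.60961055e-01, -9.65349329e-01,
        -1.40940570e-01],
       [ 0.00000000e+00,  0.00000000e+00,  0.00000000e+00,
         1.00000000e+00]])), ('origin', array([ 0.22932179, -0.58440219,  0.38488705]))] [[0.26, 0.93, 0.25], [-0.97, 0.25, 0.07], [-0.0, -0.26, 0.97]]
[ 9.91511743e-01  1.30016549e-01 -8.91437657e-05 -3.91028113e-04] 0.2 0.022
```

View pics/top0.png

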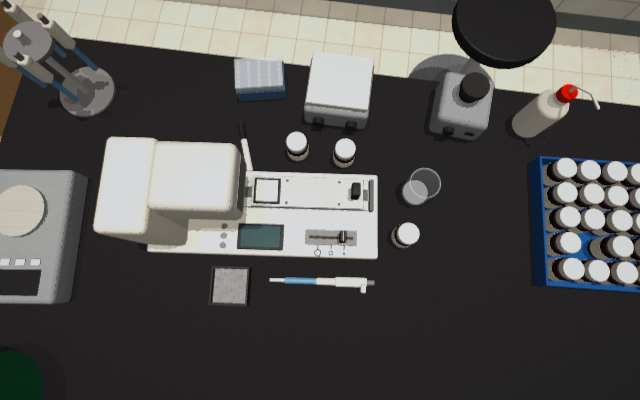

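View pics/scene0.png

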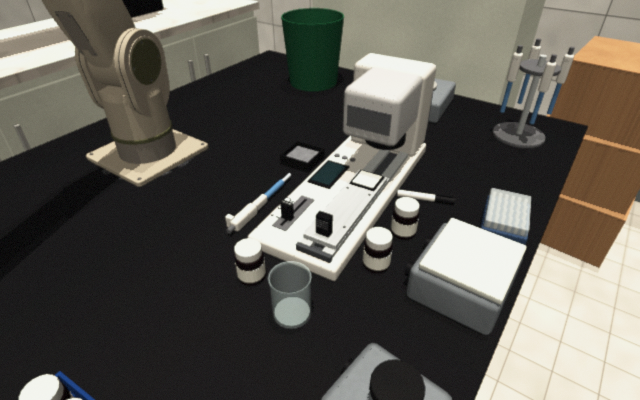

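```bash
python3 - <<'E'
from h import *
import pickle
c=pickle.load(open('top.pkl','rb'));i=c['img'][165:265,230:390]
cv2.imwrite('pics/t1.png',cv2.resize(i,None,fx=5,fy=5,interpolation=cv2.INTER_CUBIC)[:,:,::-1])
# long front edge of base: line across rows
g=c['img'].min(2).astype(int); 
def edge(cols,rows,z):
    P=[]
    for u in cols:
        k=np.diff(g[rows[0]:rows[1],u]); v=rows[0]+np.argmin(k)+.5
        P.append(ray(c,u,v,z)[:2])
    return np.array(P)
P=edge(range(160,375,5),(245,265),.03); d=np.polyfit(P[:,1],P[:,0],1);print('front edge slope',d,'yaw',-np.arctan(d[0]),np.abs(np.polyval(d,P[:,1])-P[:,0]).max())
for n,u,v,z in(('corner BR',378,257,.03),('corner TR',377,174,.03),('grip top',356,187,.1),('cap top',342,234,.073)):print(n,ray(c,u,v,z).round(4))
E
```

```text
front edge slope [-0.10105317  0.46069394] yaw 0.10071129004961829 0.0011678848569713907
corner BR [ 0.4767 -0.1186  0.03  ]
corner TR [ 0.6717 -0.0969  0.03  ]
grip top [ 0.6142 -0.0458  0.1   ]
cap top [ 0.5123 -0.0292  0.073 ]
```

View pics/t1.png

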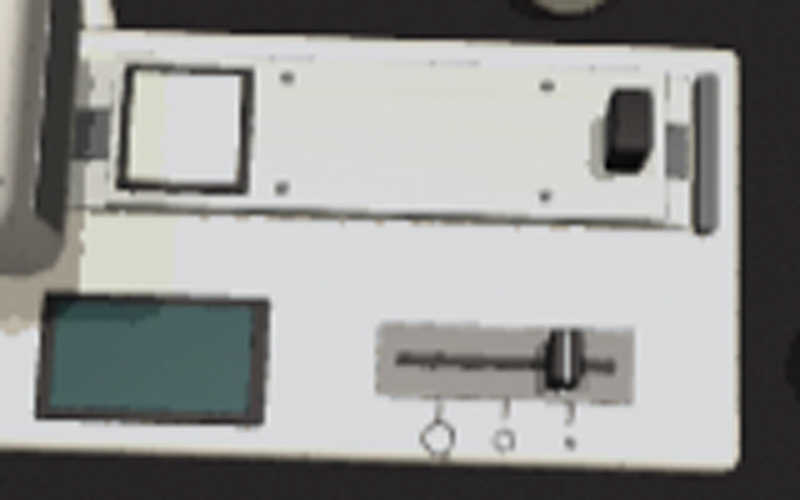

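```bash
cat >> h.py <<'E'
YAW=.1007; X=np.array([np.cos(YAW),np.sin(YAW),0]); Y=np.array([-np.sin(YAW),np.cos(YAW),0])
def delta(p):
    s=readout.read_state(); return (R.from_quat(s['eef_rot']).as_matrix().T@(np.array(p)-s['ee_pos'])).round(4)
E
python3 - <<'E'
from h import *
import pickle
c=pickle.load(open('top.pkl','rb'))
f=lambda u,v,z:ray(c,(u+.5)/5-.5+230,(v+.5)/5-.5+165,z)
BR=ray(c,378.2,258.5,.03); O=BR+.11*X+.23*Y;O[2]=0;print('O',O.round(3))
for n,u,v,z in(('large',438,408,.032),('mid',506,408,.032),('small',571,408,.032),('track l',398,360,.034),('track r',614,366,.034),('cap top',567,348,.073),('cap topL',550,330,.073),('capTopR',583,330,.073),('grip top',632,112,.1),('gripL',615,112,.1),('gripR',652,112,.1),('gripT',632,90,.1),('tile',187,128,.056),('BR',740,468,.03),('TR',738,50,.03)):
    p=f(u,v,z);q=p-O;print(n,p.round(4),'reader',round(q@X,4),round(q@Y,4))
E
```

```text
O [0.56 0.12 0.  ]
large [0.4826 0.0215 0.032 ] reader -0.0867 -0.0907
mid [ 0.4866 -0.0092  0.032 ] reader -0.0857 -0.1217
small [ 0.4906 -0.0386  0.032 ] reader -0.0848 -0.1513
track l [0.5017 0.0425 0.034 ] reader -0.0656 -0.0717
track r [ 0.512  -0.0557  0.034 ] reader -0.0652 -0.1705
cap top [ 0.5121 -0.0314  0.073 ] reader -0.0626 -0.1463
cap topL [ 0.519  -0.0231  0.073 ] reader -0.0549 -0.1388
capTopR [ 0.5209 -0.0374  0.073 ] reader -0.0545 -0.1532
grip top [ 0.6142 -0.0458  0.1   ] reader 0.0375 -0.1709
gripL [ 0.6133 -0.0385  0.1   ] reader 0.0373 -0.1635
gripR [ 0.6154 -0.0544  0.1   ] reader 0.0378 -0.1796
gripT [ 0.624  -0.0447  0.1   ] reader 0.0474 -0.1708
tile [0.5918 0.1518 0.056 ] reader 0.0351 0.028
BR [ 0.4739 -0.118   0.03  ] reader -0.1094 -0.2286
TR [ 0.6702 -0.0975  0.03  ] reader 0.088 -0.228
```

```bash
python3 - <<'E'
from h import *
O=np.array([.56,.12,0])
p=O-.065*X-.146*Y;print(p);p[2]=.17;print(delta(p)); 
E
```

```text
[ 0.51000665 -0.03179481  0.        ]
[ 0.4846 -0.4625  0.0744]
```

Request:
step_arm(
  deltas=[
    [[0,0,0.04,0.04,-0.04,0,50],[0,0,0.08,0.08,-0.08,0,50],[0,0,0.12,0.12,-0.12,0,50],[0,0,0.16,0.16,-0.16,0,50],[0,0,0.16,0.2,-0.2,0,50],[0,0,0.16,0.24,-0.24,0,50],[0,0,0.16,0.28,-0.28,0,50],[0,0,0.16,0.32,-0.32,0,50],[0,0,0.16,0.36,-0.36,0,50],[0,0,0.16,0.4,-0.4,0,50],[0,0,0.16,0.44,-0.43,0.02,50],[0,0,0.16,0.47,-0.45,0.05,50],[0,0,0.16,0.4846,-0.4625,0.074,50],[0,0,0.16,0.4846,-0.4625,0.074,50],[0,0,0.16,0.4846,-0.4625,0.074,50],[0,0,0.16,0.4846,-0.4625,0.074,50]],
  ],
  squeeze=20,
)

```text
time: 2.2
ee_pos: [0.5103, -0.0332, 0.1717]
eef_rot: [0.999, 0.05, 0.001, 0.001]
ft_force: [-0.1, -0.5, -0.0]
width: 0.0434
grip_force: 0.0
```

```bash
python3 - <<'E'
from h import *
import pickle
c=cam('wrist');pickle.dump(c,open('w1.pkl','wb'));save(c,'w1');s=readout.read_state();print(s['time'],s['ee_pos'],s['eef_rot'],s['ft_force'],s['width'])
O=np.array([.56,.12,0])
print(proj(c,O-.065*X-.146*Y+[0,0,.073]))
E
```

```text
2.25 [ 0.51032596 -0.03306311  0.17156227] [9.98767122e-01 4.96329551e-02 7.40410700e-04 5.08362630e-04] [-0.1899097   0.58547062  0.97033458] 0.04364083848323271
(np.float64(319.736695165197), np.float64(207.9120412590111))
```

View pics/w1.png

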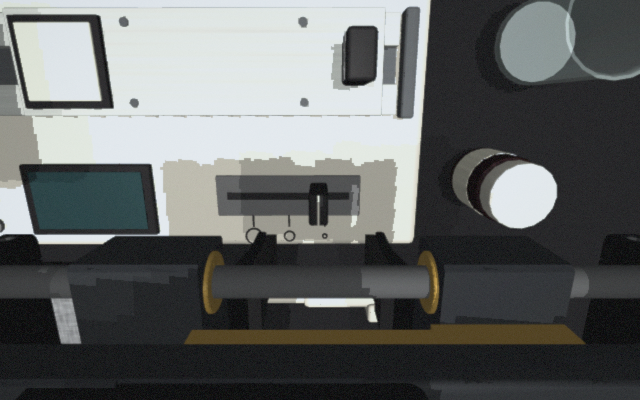

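```bash
python3 - <<'E'
from h import *
import pickle
c=pickle.load(open('w1.pkl','rb'));O=np.array([.56,.12,0]);g=c['img'].min(2).astype(int)
for n,v,a,b in(('ticks',217,240,335),('ticks',219,240,335),('circ',236,240,335),('cap',210,295,345),('cap',200,295,345)):
    print(n,v,a,g[v,a:b].tolist())
for n,u,v,z in(('large',254,217,.032),('mid',289,217,.032),('small',324,217,.032),('cap',318.5,208,.073),('grip',362,68,.1),('gripTL',345,83,.1),('gripTR',376,83,.1)):
    p=ray(c,u,v,z);q=p-O;print(n,p.round(4),round(q@X,4),round(q@Y,4))
E
```

```text
ticks 217 240 [172, 174, 171, 150, 146, 146, 146, 146, 147, 144, 142, 138, 92, 54, 95, 141, 148, 147, 144, 144, 149, 147, 145, 147, 145, 145, 147, 144, 144, 145, 145, 147, 146, 145, 146, 146, 144, 148, 145, 140, 145, 146, 145, 146, 145, 146, 144, 135, 74, 74, 141, 146, 147, 146, 144, 144, 145, 145, 142, 145, 145, 146, 146, 144, 144, 145, 147, 138, 110, 49, 31, 26, 30, 34, 28, 37, 48, 97, 135, 94, 43, 30, 32, 30, 23, 28, 30, 53, 115, 144, 147, 148, 144, 145, 144]
ticks 219 240 [175, 175, 171, 148, 147, 143, 146, 145, 144, 146, 144, 139, 92, 57, 97, 139, 146, 147, 144, 144, 146, 143, 147, 145, 146, 145, 145, 142, 145, 147, 147, 145, 148, 144, 146, 148, 144, 147, 147, 144, 147, 148, 144, 148, 146, 145, 144, 137, 74, 66, 118, 143, 145, 144, 148, 144, 144, 144, 146, 144, 145, 147, 145, 147, 145, 146, 145, 141, 109, 46, 28, 15, 34, 27, 38, 34, 48, 97, 134, 88, 40, 30, 37, 24, 29, 34, 28, 58, 118, 142, 145, 148, 145, 147, 148]
circ 236 240 [174, 177, 177, 175, 167, 101, 57, 104, 144, 146, 149, 144, 147, 146, 145, 132, 71, 15, 19, 11, 14, 20, 14, 18, 10, 16, 27, 20, 23, 29, 21, 22, 23, 25, 1
[... 349 characters left out ...]
1, 78, 76, 66, 27, 22, 34, 35, 30, 28, 28, 50, 102, 135, 93, 46, 31, 34, 36, 35, 33, 32, 34, 66, 81, 81, 83, 80, 80, 79, 82, 79, 78, 80, 79, 82, 80, 80, 81, 79]
cap 200 295 [75, 74, 77, 78, 76, 75, 80, 76, 77, 77, 78, 75, 73, 52, 28, 27, 32, 26, 31, 32, 24, 55, 130, 212, 141, 66, 52, 49, 35, 37, 35, 34, 36, 63, 76, 77, 77, 77, 76, 75, 76, 79, 76, 74, 80, 74, 79, 78, 76, 77]
large [0.4846 0.0211 0.032 ] -0.0849 -0.0908
mid [ 0.4875 -0.0081  0.032 ] -0.085 -0.1202
small [ 0.4904 -0.0373  0.032 ] -0.085 -0.1495
cap [ 0.5099 -0.0309  0.073 ] -0.0651 -0.1451
grip [ 0.603  -0.0468  0.1   ] 0.026 -0.1703
gripTL [ 0.5939 -0.0381  0.1   ] 0.0179 -0.1607
gripTR [ 0.5957 -0.0559  0.1   ] 0.0178 -0.1786
```

Request:
step_arm(
  deltas=[
    [[0,0,0,0,-0.002,0.035,50],[0,0,0,0,-0.002,0.07,50],[0,0,0,0,-0.002,0.095,50],[0,0,0,0,-0.002,0.106,50],[0,0,0,0,-0.002,0.106,50],[0,0,0,0,-0.002,0.106,30],[0,0,0,0,-0.002,0.106,10],[0,0,0,0,-0.002,0.106,10],[0,0,0,0,-0.002,0.106,10],[0,0,0,0,-0.002,0.106,10]],
  ],
  squeeze=15,
)

```text
time: 3.5
ee_pos: [0.5102, -0.0304, 0.0649]
eef_rot: [0.999, 0.05, 0.0, 0.0]
ft_force: [-1.3, -1.3, 3.6]
width: 0.014
grip_force: 15.0
```

```bash
python3 - <<'E'
from h import *
O=np.array([.56,.12,0]);s=readout.read_state();q=s['ee_pos']-O;print(s['time'],q@X,q@Y,q[2],s['width'],s['grip_force'],s['ft_force'])
E
```

```text
3.5 -0.06469405201383302 -0.14458504392530225 0.0648507665348053 0.01400722157859364 15.000323908170685 [-1.2570642  -1.31362228  3.64983159]
```

Request:
step_arm(
  deltas=[
    [[0,0,0,0,-0.006,0,10],[0,0,0,0,-0.012,0,10],[0,0,0,0,-0.018,0,10],[0,0,0,0,-0.0245,0,10],[0,0,0,0,-0.0245,0,10],[0,0,0,0,-0.0245,0,10],[0,0,0,0,-0.0245,0,10]],
  ],
)

```text
time: 4.38
ee_pos: [0.5075, -0.0045, 0.0648]
eef_rot: [0.999, 0.051, 0.0, -0.0]
ft_force: [-1.6, 2.6, 6.1]
width: 0.0138
grip_force: 15.0
```

Request:
step_arm(
  deltas=[
    [[0,0,0,0,0,0,30],[0,0,0,0,0,0,40],[0,0,0,0,0,0,50],[0,0,0,0,0,-0.03,50],[0,0,0,0,0,-0.07,50],[0,0,0,0,0,-0.106,50],[0,0,0,0,0,-0.106,50],[0,0,0,0,0,-0.106,50],[0,0,0,0,0,-0.106,50]],
  ],
)

```text
time: 5.5
ee_pos: [0.5068, -0.0057, 0.1694]
eef_rot: [0.999, 0.05, -0.001, -0.0]
ft_force: [-0.1, -1.4, 0.4]
width: 0.0434
grip_force: 0.0
```

```bash
python3 - <<'E'
from h import *
import pickle
c=cam('wrist');pickle.dump(c,open('w2.pkl','wb'));cv2.imwrite('pics/w2.png',cv2.resize(c['img'][:250,200:460],None,fx=3,fy=2.4)[:,:,::-1])
O=np.array([.56,.12,0]);s=readout.read_state();q=s['ee_pos']-O;print(s['time'],s['ee_pos'],q@X,q@Y)
print(proj(c,O-.065*X-.120*Y+[0,0,.073]),proj(c,O-.085*X-.12*Y+[0,0,.032]))
cv2.imwrite('pics/w2.png',cv2.resize(c['img'][0:250,220:480],None,fx=2.4,fy=2.4)[:,:,::-1])
E
```

```text
5.55 [ 0.50690418 -0.00571897  0.16952667] -0.06546535469596652 -0.11974436926036718
(np.float64(322.29679452328236), np.float64(207.38513729398727)) (np.float64(322.02082720367764), np.float64(216.42214380193195))
```

View pics/w2.png

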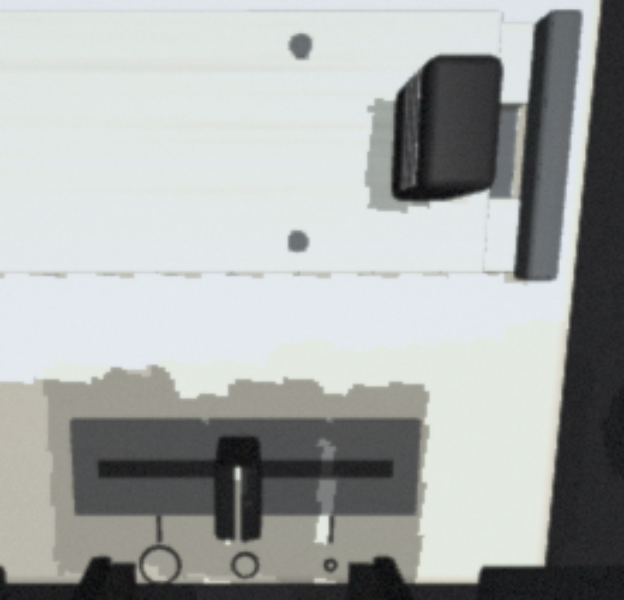

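Request:
step_arm(
  deltas=[
    [[0,0,0,0,0,0.035,50],[0,0,0,0,0,0.07,50],[0,0,0,0,0,0.095,50],[0,0,0,0,0,0.105,50],[0,0,0,0,0,0.105,50],[0,0,0,0,0,0.105,30],[0,0,0,0,0,0.105,10],[0,0,0,0,0,0.105,10],[0,0,0,0,0.0005,0.105,10],[0,0,0,0,0.0005,0.105,10],[0,0,0,0,0.0005,0.105,10]],
  ],
)

```text
time: 6.92
ee_pos: [0.5077, -0.006, 0.0658]
eef_rot: [0.999, 0.05, 0.0, -0.0]
ft_force: [-1.8, 2.6, 5.3]
width: 0.014
grip_force: 15.0
```

```bash
python3 - <<'E'
from h import *
O=np.array([.56,.12,0]);s=readout.read_state();q=s['ee_pos']-O;print(s['time'],q@X,q@Y,q[2],s['width'],s['grip_force'],s['ft_force'])
E
```

```text
6.925 -0.06466868047162319 -0.12008202206883505 0.06584413112530745 0.014041700611793209 15.000614410964772 [-1.78483589  2.63990842  5.29299821]
```

Request:
step_arm(
  deltas=[
    [[0,0,0,0,0,0,20],[0,0,0,0,0,0,30],[0,0,0,0,0,0,45],[0,0,0,0,0,-0.03,45],[0,0,0,0,0,-0.07,45],[0,0,0,0,0,-0.105,45],[0,0,0,0,0,-0.105,45],[0,0,0,0,0,-0.105,45],[0,0,0,0,0,-0.105,45]],
  ],
)

```text
time: 8.05
ee_pos: [0.5069, -0.0063, 0.1694]
eef_rot: [0.999, 0.05, -0.001, -0.0]
ft_force: [-0.1, -0.3, 0.1]
width: 0.0389
grip_force: 0.0
```

```bash
python3 - <<'E'
from h import *
c=cam('wrist');O=np.array([.56,.12,0]);g=c['img'].min(2).astype(int)
rd=lambda u,v,z:((ray(c,u,v,z)-O)@X).round(4).tolist().__str__()+' '+str(((ray(c,u,v,z)-O)@Y).round(4))
print('ee',readout.read_state()['ee_pos'],[ (readout.read_state()['ee_pos']-O)@a for a in(X,Y)])
print(220+np.argmax(0) , 'caprow',g[203,300:345].tolist())
print('tick',g[216,240:370].tolist())
print('grip row45',g[45,370:450].tolist(),'gripcol412',g[10:95,412].tolist())
for u,v in((397,45),(428,45),(412,24),(412,79)):print(rd(u,v,.1))
E
```

```text
ee [ 0.50692864 -0.00623578  0.16944474] [np.float64(-0.06549296917864186), np.float64(-0.12026101748183778)]
220 caprow [78, 77, 77, 80, 79, 77, 81, 78, 83, 80, 58, 29, 28, 30, 35, 30, 35, 36, 49, 103, 139, 116, 55, 31, 35, 35, 37, 28, 21, 31, 54, 76, 80, 75, 80, 81, 78, 83, 82, 77, 78, 77, 79, 80, 81]
tick [171, 170, 146, 145, 145, 146, 144, 147, 144, 142, 145, 145, 142, 144, 147, 142, 145, 145, 145, 143, 148, 144, 143, 146, 143, 146, 145, 145, 142, 143, 145, 142, 146, 145, 144, 144, 146, 146, 148, 143, 145, 145, 143, 140, 113, 63, 101, 142, 145, 147, 145, 145, 144, 146, 145, 143, 146, 145, 146, 147, 143, 144, 141, 144, 142, 146, 145, 146, 146, 139, 111, 47, 24, 31, 34, 33, 25, 34, 51, 99, 138, 113, 51, 33, 30, 29, 32, 33, 25, 45, 94, 141, 144, 145, 145, 146, 144, 148, 145, 150, 146, 145, 146, 146, 146, 146, 144, 147, 149, 166, 220, 224, 225, 225, 224, 221, 178, 86, 100, 143, 144, 144, 145, 146, 145, 146, 145, 145, 144, 145]
grip row45 [224, 218, 168, 163, 161, 160, 157, 162, 162, 161, 160, 163, 156, 122, 45, 19, 24, 46, 81, 58, 62, 79, 65, 63, 28, 19, 32, 25, 42, 43, 53, 63, 66, 64, 65, 63, 64, 63, 64, 59, 64, 55, 59, 62, 59, 56, 57, 58, 59, 54, 55, 56, 52, 47, 46, 44, 41, 55, 82, 83, 81, 81, 87, 88, 106, 145, 165, 166, 131, 63, 33, 40, 41, 39, 53, 74, 89, 101, 103, 102] gripcol412 [222, 222, 223, 223, 222, 224, 224, 224, 224, 222, 223, 219, 173, 74, 37, 46, 52, 57, 63, 57, 61, 59, 59, 62, 57, 58, 59, 61, 56, 57, 56, 60, 62, 58, 63, 59, 59, 61, 59, 57, 61, 62, 61, 60, 61, 56, 60, 61, 60, 63, 64, 62, 61, 60, 61, 60, 61, 60, 64, 61, 61, 58, 59, 56, 58, 43, 39, 34, 29, 26, 39, 110, 207, 217, 219, 226, 227, 228, 225, 226, 225, 226, 228, 226, 227]
0.0367 -0.1616
0.0367 -0.1788
0.0473 -0.1692
0.0189 -0.1711
```

Request:
step_arm(
  deltas=[
    [[0,0,0,0.03,0.015,0,34],[0,0,0,0.07,0.035,0,34],[0,0,0,0.1005,0.0505,0,34],[0,0,0,0.1005,0.0505,0,34],[0,0,0,0.1005,0.0505,0.03,34],[0,0,0,0.1005,0.0505,0.055,34],[0,0,0,0.1005,0.0505,0.07,34],[0,0,0,0.1005,0.0505,0.0795,34],[0,0,0,0.1005,0.0505,0.0795,34],[0,0,0,0.1005,0.0505,0.0795,34]],
  ],
)

```text
time: 9.35
ee_pos: [0.6131, -0.0463, 0.0919]
eef_rot: [0.999, 0.05, 0.001, 0.0]
ft_force: [-0.3, -0.3, 0.3]
width: 0.0291
grip_force: 0.0
```

```bash
cat > st.py <<'E'
from h import *
O=np.array([.56,.12,0]);s=readout.read_state();q=s['ee_pos']-O
print('t',s['time'],'reader xyz',(q@X).round(4),(q@Y).round(4),q[2].round(4),'F x,y,z',(s['ft_force']@X).round(2),(s['ft_force']@Y).round(2),s['ft_force'][2].round(2),'w',s['width'],s['grip_force'])
E
python3 st.py
```

```text
t 9.35 reader xyz 0.0361 -0.1708 0.0919 F x,y,z -0.32 -0.24 0.32 w 0.02912559351702193 0.0
```

Request:
step_arm(
  deltas=[
    [[0,0,0,0,0,0,20],[0,0,0,0,0,0,15],[0,0,0,0,0,0,15],[0,0,0,0,0,0,15],[0,0,0,0,0,0,15]],
  ],
  squeeze=20,
)

```text
time: 9.98
ee_pos: [0.6129, -0.0464, 0.0914]
eef_rot: [0.999, 0.05, 0.0, 0.0]
ft_force: [-0.6, 0.5, 5.4]
width: 0.0174
grip_force: 20.0
```

```bash
python3 st.py
```

```text
t 9.975 reader xyz 0.0359 -0.1708 0.0914 F x,y,z -0.54 0.51 5.39 w 0.017425109132537794 19.999861288815737
```

Request:
step_arm(
  deltas=[
    [[0,0,0,0,-0.005,0,15],[0,0,0,0,-0.01,0,15],[0,0,0,0,-0.015,0,15],[0,0,0,0,-0.02,0,15],[0,0,0,0,-0.025,0,15],[0,0,0,0,-0.03,0,15],[0,0,0,0,-0.035,0,15],[0,0,0,0,-0.04,0,15],[0,0,0,0,-0.045,0,15],[0,0,0,0,-0.05,0,15]],
  ],
)

```text
time: 11.22
ee_pos: [0.608, 0.0014, 0.0914]
eef_rot: [0.999, 0.05, 0.0, 0.001]
ft_force: [-0.4, -6.4, 6.1]
width: 0.0177
grip_force: 20.0
```

```bash
python3 st.py
```

```text
t 11.225 reader xyz 0.0358 -0.1228 0.0914 F x,y,z -1.04 -6.38 6.08 w 0.017689078135678053 20.017073360213544
```

Request:
step_arm(
  deltas=[
    [[0,0,0,0,-0.005,0,15],[0,0,0,0,-0.01,0,15],[0,0,0,0,-0.012,0,15],[0,0,0,0,-0.013,0,15],[0,0,0,0,-0.014,0,15],[0,0,0,0,-0.015,0,15]],
  ],
)

```text
time: 11.98
ee_pos: [0.6064, 0.0167, 0.0914]
eef_rot: [0.999, 0.05, 0.0, 0.001]
ft_force: [-0.8, -6.3, 6.0]
width: 0.0178
grip_force: 20.0
```

```bash
python3 st.py
```

```text
t 11.975 reader xyz 0.0358 -0.1075 0.0914 F x,y,z -1.42 -6.19 6.03 w 0.017845978281174794 20.011240660969634
```

Request:
step_arm(
  deltas=[
    [[0,0,0,0,-0.001,0,15],[0,0,0,0,-0.002,0,15],[0,0,0,0,-0.003,0,15]],
  ],
)

```text
time: 12.35
ee_pos: [0.6062, 0.0196, 0.0914]
eef_rot: [0.999, 0.05, 0.0, 0.001]
ft_force: [-0.6, -5.1, 5.9]
width: 0.0181
grip_force: 20.0
```

Request:
step_arm(
  deltas=[
    [[0,0,0,0,-0.001,0,15],[0,0,0,0,-0.002,0,15]],
  ],
)

```text
time: 12.6
ee_pos: [0.606, 0.0216, 0.0915]
eef_rot: [0.999, 0.05, 0.0, 0.001]
ft_force: [-0.2, -4.3, 6.9]
width: 0.0178
grip_force: 20.0
```

Request:
step_arm(
  deltas=[
    [[0,0,0,0,-0.001,0,15],[0,0,0,0,-0.002,0,15]],
  ],
)

```text
time: 12.85
ee_pos: [0.6058, 0.0236, 0.0914]
eef_rot: [0.999, 0.05, 0.0, 0.001]
ft_force: [-0.2, -4.9, 6.8]
width: 0.0174
grip_force: 20.0
```

Request:
step_arm(
  deltas=[
    [[0,0,0,0,-0.001,0,15],[0,0,0,0,-0.002,0,15]],
  ],
)

```text
time: 13.1
ee_pos: [0.6056, 0.0256, 0.0914]
eef_rot: [0.999, 0.05, 0.0, 0.001]
ft_force: [-1.9, -6.2, 5.8]
width: 0.0179
grip_force: 20.0
```

Request:
step_arm(
  deltas=[
    [[0,0,0,0,-0.001,0,15],[0,0,0,0,-0.002,0,15]],
  ],
)

```text
time: 13.35
ee_pos: [0.6053, 0.0276, 0.0915]
eef_rot: [0.999, 0.05, 0.0, 0.001]
ft_force: [-1.2, -4.6, 5.6]
width: 0.0179
grip_force: 20.0
```

Request:
step_arm(
  deltas=[
    [[0,0,0,0,-0.001,0,15],[0,0,0,0,-0.002,0,15]],
  ],
)

```text
time: 13.6
ee_pos: [0.6052, 0.0297, 0.0915]
eef_rot: [0.999, 0.05, 0.0, 0.001]
ft_force: [-1.6, -4.1, 7.0]
width: 0.0183
grip_force: 20.0
```

Request:
step_arm(
  deltas=[
    [[0,0,0,0,-0.001,0,15],[0,0,0,0,-0.002,0,15]],
  ],
)

```text
time: 13.85
ee_pos: [0.6049, 0.0318, 0.0914]
eef_rot: [0.999, 0.05, 0.0, 0.001]
ft_force: [-1.4, -3.3, 5.8]
width: 0.0178
grip_force: 20.0
```

Request:
step_arm(
  deltas=[
    [[0,0,0,0,-0.001,0,15],[0,0,0,0,-0.002,0,15]],
  ],
)

```text
time: 14.1
ee_pos: [0.6047, 0.0346, 0.0915]
eef_rot: [0.999, 0.05, 0.0, 0.0]
ft_force: [-0.2, -1.6, 6.2]
width: 0.0181
grip_force: 20.0
```

Request:
step_arm(
  deltas=[
    [[0,0,0,0,-0.001,0,15],[0,0,0,0,-0.001,0,15]],
  ],
)

```text
time: 14.35
ee_pos: [0.6045, 0.0365, 0.0915]
eef_rot: [0.999, 0.05, 0.0, -0.0]
ft_force: [-0.7, 0.2, 4.9]
width: 0.0177
grip_force: 20.0
```

Request:
step_arm(
  deltas=[
    [[0,0,0,0,-0.001,0,15],[0,0,0,0,-0.001,0,15]],
  ],
)

```text
time: 14.6
ee_pos: [0.6044, 0.0376, 0.0915]
eef_rot: [0.999, 0.05, 0.0, -0.0]
ft_force: [-0.5, -0.2, 5.8]
width: 0.0177
grip_force: 20.0
```

Request:
step_arm(
  deltas=[
    [[0,0,0,0,-0.001,0,15],[0,0,0,0,-0.001,0,15]],
  ],
)

```text
time: 14.85
ee_pos: [0.6043, 0.0385, 0.0915]
eef_rot: [0.999, 0.05, 0.0, 0.0]
ft_force: [-0.1, 0.8, 5.1]
width: 0.018
grip_force: 20.0
```

Request:
step_arm(
  deltas=[
    [[0,0,0,0,-0.001,0,15],[0,0,0,0,-0.001,0,15]],
  ],
)

```text
time: 15.1
ee_pos: [0.6042, 0.0387, 0.0914]
eef_rot: [0.999, 0.05, 0.0, 0.0]
ft_force: [-1.2, -1.7, 5.4]
width: 0.0178
grip_force: 20.0
```

Request:
step_arm(
  deltas=[
    [[0,0,0,0,-0.001,0,15],[0,0,0,0,-0.001,0,15]],
  ],
)

```text
time: 15.35
ee_pos: [0.6042, 0.0389, 0.0915]
eef_rot: [0.999, 0.05, 0.0, 0.001]
ft_force: [-0.8, -3.9, 6.8]
width: 0.0177
grip_force: 20.0
```

Request:
step_arm(
  deltas=[
    [[0,0,0,0,-0.001,0,15],[0,0,0,0,-0.001,0,15]],
  ],
)

```text
time: 15.6
ee_pos: [0.6042, 0.0392, 0.0914]
eef_rot: [0.999, 0.05, 0.0, 0.001]
ft_force: [-0.5, -5.7, 6.4]
width: 0.0177
grip_force: 20.0
```

Request:
step_arm(
  deltas=[
    [[0,0,0,0,0.0015,0,15],[0,0,0,0,0.0015,0,15],[0,0,0,0,0.0015,0,15],[0,0,0,0,0.0015,0,15],[0,0,0,0,0.0015,0,15],[0,0,0,0,0.0015,0,15],[0,0,0,0,0.0015,0,15],[0,0,0,0,0.0015,0,15]],
  ],
)

```text
time: 16.6
ee_pos: [0.6042, 0.039, 0.0914]
eef_rot: [0.999, 0.05, 0.0, 0.001]
ft_force: [-1.2, -3.0, 5.6]
width: 0.018
grip_force: 20.0
```

```bash
python3 - <<'E'
from h import *
c=cam('scene');i=c['img'][40:280,220:460];cv2.imwrite('pics/s2.png',cv2.resize(i,None,fx=2.4,fy=2.4)[:,:,::-1])
E
python3 st.py
```

```text
t 16.65 reader xyz 0.0358 -0.0851 0.0915 F x,y,z -0.59 -1.34 5.76 w 0.017567919030718915 20.002333269221708
```

View pics/s2.png

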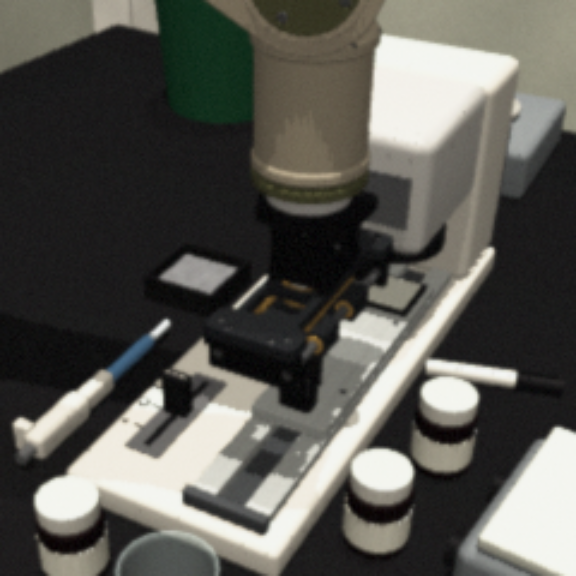

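The scene picture shows the gripper on the slide's block, the tile going under the head at about (395,290), the spot cap by the middle circle at (178,390), and the other things in place. Easing back 1.5 mm relaxed the force without moving the slide, so it is seated in the notch.

```bash
python3 -c "
from bench import r;print(r.close_job())"
```

```text
the job is handed in; nothing more can be done
None
```

The job is handed in, with no verdict returned: the spot-size slider is at the middle circle (about 1 mm off by the wrist camera), and the gripper holds the tile slide at rest in its notch with 20 N, at about 17 s.

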